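Draw a stored weight with its hanger rod

TASK

Take the hanger rod from its stand and screw it, pressing only lightly, into the larger of the two zinc weights until its collar just comes down on the weight, without wrenching it. Only then draw the weight straight up out of its wooden block by the rod and stand it gently, upright and wholly on the drawer's folded-down flap, the rod left screwed home in it. Leave everything else where it is.

Things in the scene. Friction and masses are not known exactly. Their poses are not given: they have to be found in the camera images.
- rod: Aluminium hanger rod, 0.1 kg, standing upright in its stand at the start. Origin: on its axis at the underside of the round collar; z up the rod. Collar 38 mm across, 5 mm thick (z 0 to 5 mm); shank 14 mm round; square head 22 x 22 mm from z = 45 to 79 mm, its faces square to the rod's x and y. Below the collar a spigot with two thread lugs.
- lugs (a point): On the rod's axis 18 mm below the collar: middle of the two opposite thread lugs (along x; 22.8 mm over both, 5.5 mm thick). Spigot core 13.6 mm round, tapered nose ending 27.5 mm below the collar. Let into the weight, the rod needs a quarter to four fifths of a turn until the collar is down on it; turned 0.35 rad past that it jams.
- weight: The larger zinc weight, 56 mm across, 42 mm high, about 0.6 kg, its top flush with its block's top at the start; loose in the bore with 1.5 mm of play all round. A slot down its side (+x) fits over a rib in the bore, so it cannot turn there by more than about 0.1 rad. Origin: centre of its underside, z up.
- tapped_hole (a point): Centre of the mouth of the weight's tapped hole, on its axis at its top (42 mm above its underside). Hole 26 mm wide, 31 mm deep, with a coarse right-hand two-start thread (clockwise from above screws in), crests 16.6 mm across. Pitch and where round the hole the crests begin are not known: the lugs of a rod let in lightly come to rest on a crest and turning then lets it sink.
- block: Wooden block of the larger weight, 90 x 90 x 50 mm, fixed in the drawer, with a round bore 59 mm wide and 42 mm deep and a rib 9.6 mm wide down the bore's +x side. Origin: centre of its underside, z up.
- stand: Wooden stand of the hanger rod, 60 x 60 x 50 mm, fixed in the drawer; its round hole is 30 mm wide and 30 mm deep and the rod's collar rests on its top (z = 50 mm). Origin: centre of its underside.
- drawer: Plywood kit drawer, 240 (x) x 440 (y) mm, walls 90 mm high and 9 mm thick, floor 9 mm thick, its front (-x) open with the flap folded down. Fixed. Origin: centre of its underside.
- flap_mid (a point): Middle of the upper face of the folded-down flap, 9 mm above the table. The flap is a flat board 88 mm along its x and 440 mm along its y, part of the drawer.
- small_weight: The smaller zinc weight, 44 mm across and 42 mm high, flush in a block of its own (76 x 76 x 50 mm); not to be moved. Its tapped hole is the same. Origin: centre of its underside.
- ball: Polished steel ball, 25 mm, resting in a cork ring on the drawer floor near the flap; not to be moved. Origin: its centre.
- compass: Yellow plastic compass, 64 mm across and 17 mm high, flat on the drawer floor near the flap; not to be moved. Origin: centre of its underside.
- probe: Rubber-handled magnet probe, 142 mm long, 16 mm thick, lying on the drawer floor; not to be moved. Origin: on its underside near its middle.
- bar_magnet: Steel bar magnet, 75 x 12 x 10 mm, lying on the drawer floor at the back; not to be moved. Origin: centre of its underside.
- spring_balance: Clear tube spring balance, 225 mm long, 34 mm thick, lying on the table to the right of the drawer; not to be moved. Origin: its middle, on the underside.
- beaker: Glass beaker, 70 mm across, 95 mm high, standing on the table to the left of the drawer; not to be moved. Origin: centre of its underside.

How it is judged:
On the way, in this order (a step that is already met when the one before it is completed fails the run):
1. the rod is screwed home in the larger weight, its collar within 2 mm of the weight's top, the weight still down in its block (z of rod in the frame of weight below 0.044 m and horizontal distance between rod and weight below 0.006 m and z of weight in the frame of block below 0.013 m), for 0.2 s.
2. the weight is drawn clear of its block by the rod, hanging upright (z of weight in the frame of block above 0.053 m and horizontal distance between weight and block below 0.03 m and angle between weight's own z axis and vertical below 0.15 rad and z of rod in the frame of weight below 0.0455 m), for 0.1 s.
At the end, for the whole second after the job is handed in: The larger weight stands released and at rest on the flap, upright within 3.5 degrees, its whole foot on the flap (centre within 18 mm of its long middle line and 194 mm of its middle; underside within 3 mm), the rod screwed in it with the collar within 3 mm of the weight's top (x of weight in the frame of flap_mid between -0.018 and 0.018 m and y of weight in the frame of flap_mid between -0.194 and 0.194 m and z of weight in the frame of flap_mid between -0.003 and 0.003 m and angle between weight's own z axis and vertical below 0.06 rad and angle between rod's own z axis and vertical below 0.12 rad and z of rod in the frame of weight between 0.04 and 0.045 m and horizontal distance between rod and weight below 0.006 m and linear speed of each of weight, rod below 0.01 m/s); the robot touches nothing.
It fails at once if the rod and the weight press on each other with more than 40 N (contact force between rod and weight above 40 N).
It fails at once if the weight presses on its block with more than 25 N (rammed down, wrenched against the rib, or dragged in the bore) (contact force between weight and block above 25 N).
It fails at once if the weight is lifted more than 1 mm off the floor of its bore by a rod that is not yet screwed home (collar more than 3 mm above it) (z of weight in the frame of block above 0.009 m and z of rod in the frame of weight above 0.045 m and horizontal distance between rod and weight below 0.01 m).
It fails at once if the weight meets the drawer or flap with more than 30 N, or is tipped by more than 17 degrees (contact force between weight and drawer above 30 N or angle between weight's own z axis and vertical above 0.3 rad).
It fails at once if something else is moved by more than 15 mm (distance of any of small_weight, ball, compass, probe, bar_magnet, spring_balance, beaker from where it was at the start of the episode above 0.015 m).
It also fails if it takes over 72 s, if anything falls off the work surface, if the arm or the gripper's body presses on something with over 40 N, if the wrist force passes 120 N, or if a joint passes its speed limit or range.

ROBOT

A 6-joint arm with a two-finger parallel gripper is mounted at the origin on the work surface. World frame = base frame: x ahead of the robot, y to its left, z up, the work surface at z = 0. Lengths are in m, angles in rad, forces in N, time in s.
With the tool pointing down it reaches from about 0.25 to 0.85 m from the base axis. Payload 12.5 kg.
Tool frame: the origin (TCP) lies at the very end of the fingers, on their centre line; the grasp point (between the pads) lies 19 mm behind it; z points along the fingers, y is the line along which they close (so a half turn about z gives the same grasp; the last joint's range is limited). The gripper opens to 93 mm and grips with 3 to 60 N. Pads are 15 mm wide; open, the fingers measure 128 mm over their backs; the gripper's body (75 mm by 188 mm) begins 65 mm behind the grasp point.
Start: joints at [-1.185, 0.351, 1.652, -0, 1.139, -0.085], TCP at [0.249, -0.49, 0.219] pointing down, gripper open.
Joint ranges: [-2.75, 2.75], [-0.79, 2.1], [0.01, 2.65], [-1.57, 4.71], [0.07, 3.14], [-2.87, 2.87]. Speed limits (rad/s): [2.22, 2.22, 2.79, 3.14, 3.14, 3.14].

INTERFACE

Orientations are given as a 3x3 rotation matrix whose columns are the frame's x, y, z axes.
In Python, from bench import get_state, viewer, order gives the robot as it stands.
- The arm moves only by the tool carry_out, never from a script. Its arguments are lists of equal length, an entry for each row: "travel": the shift along the tool's x, y, z in mm, a list of three; "roll": the turn about the tool's z in degrees; "grip": the finger opening in mm, from 0 to 93. In form: {"travel": [[dx, dy, dz], ...], "roll": [roll, ...], "grip": [grip, ...]}. A call has 1 to 10 rows; each row shifts and turns the commanded pose from where the row before left it, along the tool's axes as they then stand; what a row does not reach is not made up. A row lasts 1/10 s, in which the tool goes at most 50 mm and 8.59 degrees, less where a joint would pass 70% of its speed; a pose out of reach is approached as far as the arm can. A call is refused whole if a number of a shift passes 50 or a number of a turn 8.59, either way. A call with a gripper value outside its range is refused whole. The fingers move at their own pace and stop on an object; "force" is the grip in N (left out, the last holds). Time passes only in rows, so rows that do not move let the fingers close. It gives the time, the measured TCP pose, the force, the opening and the grip force at its end, in the units of the state.
- get_state(): the state, without advancing time (a new reading comes with each control period).
- viewer.camera(name): name is "scene" or "top" or "wrist"; returns a dict with "image" (480x640x3 uint8, red, green, blue), "depth" (480x640 float32, m along the optical axis (not along the pixel's ray), 0 where there is no reading), "intrinsics" (3x3 intrinsics, pixels), "T" (4x4, takes a point from camera to world coordinates); the wrist camera has in their place "tool_from_camera" (4x4, takes a point from camera to tool coordinates, whose origin is the TCP and whose axes are the flange's). Camera axes: x right, y down, z forward; pixel columns grow to the right and rows downward; lengths in m; the calibration is good to about 2 mm. A picture is of the moment at which its call begins: read the wrist's pose just before it.
- order.close_job(): hands the job in; it is judged then, once.
The state is a dict: "clock": time; "joints": joint angles; "dq": joint speeds; "joint_torque": joint torques, N m; "tool_pos": TCP position; "ee_rot": TCP orientation; "force": force on the tool from outside, world axes, zero at the start; "ft_torque": the same for the moment, N m; "grip_width": finger opening in m; "grip_force": force on a finger pad.
Only numpy, scipy, OpenCV 4.12 (cv2) and the standard library are available. Lean on these libraries where they do the work, as an engineer would, in place of code of your own. Each camera call takes 0.05 s, during which the arm holds its last target. There are 200 camera calls.

## Working session

There is one attempt and no reset: what is moved stays moved. The work goes in short steps, Python scripts to look and compute and a tool call to move; the robot and the scene stay as the last step left them, time stands still between calls to the robot, and variables do not carry over. Pictures are saved under pics/ and viewed, at most 10 in all, crops included, and the job is handed in when it is done.

Besides the shell and the picture viewer there is one more tool, called after "Call:" as a command line: name --pt "numbers of a row" for each row, then --argument value for the rest. carry_out: Moves the arm, as the interface text tells. Its arguments: {"type":"object","properties":{"travel":{"type":"array","items":{"type":"array","items":{"type":"number"}}},"roll":{"type":"array","items":{"type":"number"}},"grip":{"type":"array","items":{"type":"number"}},"force":{"type":"number"}},"required":["travel","roll","grip"]}

```bash
mkdir -p pics; ls
python3 - <<'E'
from bench import get_state, viewer
import cv2, numpy as np
s=get_state(); print(s)
for n in ["scene","top"]:
    c=viewer.camera(n); cv2.imwrite(f"pics/{n}0.png",c["image"][:,:,::-1]); np.savez(f"{n}0.npz",**c)
    print(n,c["intrinsics"],c["T"])
E
```

```text
pics
{'clock': 0.0, 'joints': array([-1.18458634e+00,  3.51250667e-01,  1.65240994e+00, -2.62034951e-05,
        1.13910078e+00, -8.46139514e-02]), 'dq': array([-1.28327895e-03, -3.37852205e-04,  2.53802018e-05,  8.33645362e-04,
       -1.67154212e-03,  2.07286003e-04]), 'joint_torque': array([-7.34893524e-05, -4.97313523e+01, -2.85254967e+01,  6.99167093e-02,
        2.57738057e-02, -6.38229949e-05]), 'tool_pos': array([ 0.24937301, -0.48983618,  0.21809891]), 'ee_rot': array([[ 8.91189871e-01,  4.53630246e-01, -4.62284750e-04],
       [ 4.53630476e-01, -8.91189227e-01,  1.07368209e-03],
       [ 7.50714836e-05, -1.16656106e-03, -9.99999317e-01]]), 'force': array([-0.05599611, -0.32561883,  0.49450267]), 'ft_torque': array([ 0.0084539 , -0.0233713 ,  0.04503444]), 'grip_force': 0.0, 'grip_width': 0.09316026102108363}
scene [[434.23782258   0.         319.24141092]
 [  0.         434.23782258 246.18374369]
 [  0.           0.           1.        ]] [[-0.0536671   0.67951976 -0.73169169  1.26902621]
 [ 0.9984156   0.02410254 -0.05084645  0.04712329]
 [-0.01691554 -0.73326118 -0.67973665  0.73025944]
 [ 0.          0.          0.          1.        ]]
top [[575.95811652   0.         320.88269377]
 [  0.         575.95811652 243.4393997 ]
 [  0.           0.           1.        ]] [[-0.00220311 -0.98778807  0.1557879   0.3488569 ]
 [-0.99989691  0.0043864   0.01367209  0.00901899]
 [-0.01418847 -0.15574172 -0.98769591  1.30148446]
 [ 0.          0.          0.          1.        ]]
```

View pics/top0.png

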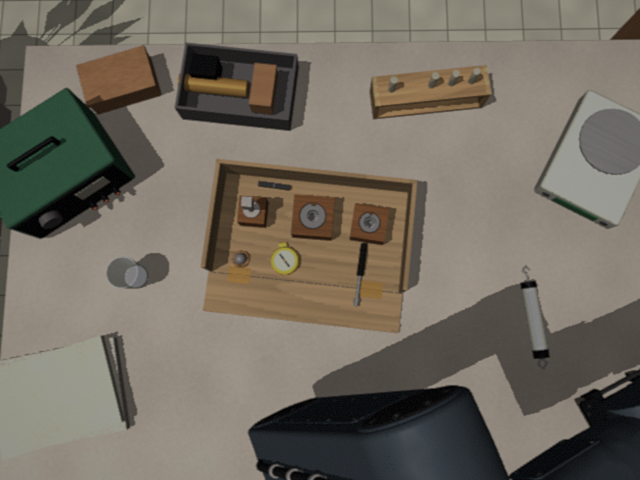

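View pics/scene0.png

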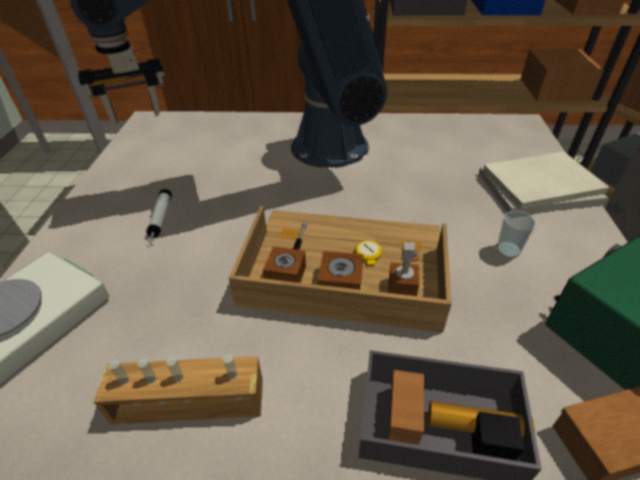

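The top view shows the stand with the rod at about (252,208), the larger weight at (313,216), the smaller at (369,222), the compass at (285,260) and the ball at (240,260). The flap fills the lower strip, from about (205,275) to (400,330). The scene view agrees with this.

```bash
cat > h.py <<'E'
import numpy as np, cv2
def world(c,T=None):
    T=c["T"] if T is None else T; K=c["intrinsics"]; d=c["depth"]
    v,u=np.mgrid[0:480,0:640]
    P=np.stack([(u-K[0,2])/K[0,0]*d,(v-K[1,2])/K[1,1]*d,d],-1)@T[:3,:3].T+T[:3,3]
    P[d<=0]=np.nan; return P
def ray(c,uv,z,T=None):
    T=c["T"] if T is None else T; K=c["intrinsics"]
    uv=np.atleast_2d(uv).astype(float)
    r=np.c_[(uv-K[[0,1],[2,2]])/K[[0,1],[0,1]],np.ones(len(uv))]@T[:3,:3].T
    return (T[:3,3]+r*((z-T[2,3])/r[:,2])[:,None])[:,:2]
E
python3 - <<'E'
from h import *
for n in ["top","scene"]:
    c=dict(np.load(n+"0.npz")); P=world(c); hsv=cv2.cvtColor(c["image"],cv2.COLOR_RGB2HSV)
    roi=np.zeros((480,640),bool)
    if n=="top": roi[150:340,195:430]=1
    else: roi[205:330,225:460]=1
    Z=P[...,2]
    for nm,lo,hi in [("blocks",.050,.068),("head",.12,.15)]:
        m=((Z>lo)&(Z<hi)&roi).astype(np.uint8)
        k,l,s,ce=cv2.connectedComponentsWithStats(m)
        for i in range(1,k):
            if s[i,4]>(300 if nm=="blocks" else 15):
                q=P[l==i]; r=cv2.minAreaRect((q[:,:2]*1000).astype(np.float32))
                print(n,nm,s[i],ce[i].round(1),"z",np.median(q[:,2]).round(4),"rect",np.round(r[0],1),np.round(r[1],1),round(r[2],1), "mean",q.mean(0).round(4))
    if n=="top":
        m=((Z<.02)&(Z>.004)&roi).astype(np.uint8); m[:276]=m[:276]
        g=np.array([[206,300],[230,315],[300,310],[390,320]]); print("flap z",[P[b,a].round(4) for a,b in g])
        k,l,s,ce=cv2.connectedComponentsWithStats(m)
        for i in range(1,k):
            if s[i,4]>1000:
                r=cv2.minAreaRect((P[l==i][:,:2]*1000).astype(np.float32)); print("floor",s[i],r)
        # wooden mask outline
        w=((hsv[...,1]>70)&(hsv[...,0]<25)&roi).astype(np.uint8)
        cs,_=cv2.findContours(w,0,1); cc=max(cs,key=cv2.contourArea); print("outline",cv2.approxPolyDP(cc,6,True)[:,0].tolist())
    im=c["image"]; x0,y0,x1,y1=(200,150,425,335) if n=="top" else (225,200,460,330)
    cv2.imwrite(f"pics/{n}c.png",cv2.resize(im[y0:y1,x0:x1,::-1],None,fx=3.4,fy=3.2,interpolation=3)[:600,:800])
E
```

```text
top blocks [206 166 205 103 615] [285.3 190.2] z 0.0592 rect [582.9  52.1] [424.6 231.3] 83.5 mean [0.6651 0.1046 0.0592]
top blocks [236 195  31  30 579] [252.2 211.5] z 0.0588 rect [622.3 180.9] [60.7 61.3] 84.9 mean [0.617  0.1777 0.0588]
top blocks [ 290  194   44   44 1561] [311.9 215.6] z 0.0579 rect [607.8  46. ] [90.4 91.1] 85.3 mean [0.6073 0.0458 0.0577]
top blocks [ 350  203   39   39 1107] [368.8 222.2] z 0.058 rect [592.3 -79.4] [76.2 77.2] 80.6 mean [ 0.5917 -0.0792  0.0579]
top head [241 196  12  13 137] [246.3 201.9] z 0.1361 rect [622.3 180.4] [22.  23.3] 88.8 mean [0.6209 0.1801 0.1348]
flap z [array([0.4252, 0.2843, 0.0124]), array([0.3921, 0.2318, 0.    ]), array([0.4024, 0.0738, 0.0109]), array([ 0.3798, -0.1262,  0.0096])]
floor [  202   172   206   161 20448] ((536.6046752929688, 57.33891296386719), (443.6597595214844, 325.4821472167969), 83.52912902832031)
outline [[216, 160], [201, 263], [210, 271], [204, 310], [398, 332], [416, 180]]
scene blocks [263 247  43  31 910] [284.3 261.8] z 0.058 rect [593.7 -77.7] [77.4 79.3] 81.0 mean [ 0.5975 -0.0774  0.0576]
scene blocks [ 318  251   46   36 1321] [340.8 268.6] z 0.0581 rect [609.3  47.2] [90.1 93.9] 84.9 mean [0.6138 0.047  0.0577]
scene blocks [390 262  30  26 606] [404.2 275.4] z 0.0587 rect [624.  182.3] [60.2 63.3] 84.9 mean [0.6305 0.1811 0.0591]
scene blocks [ 230  285  220   32 1267] [340. 301.] z 0.0592 rect [705.3  38.2] [440.1   6.8] 83.3 mean [0.7059 0.0446 0.0592]
scene head [403 242  12  15 155] [408.5 249.1] z 0.1357 rect [625.3 181.8] [22.2 25. ] 85.9 mean [0.6286 0.1812 0.1332]
```

View pics/topc.png

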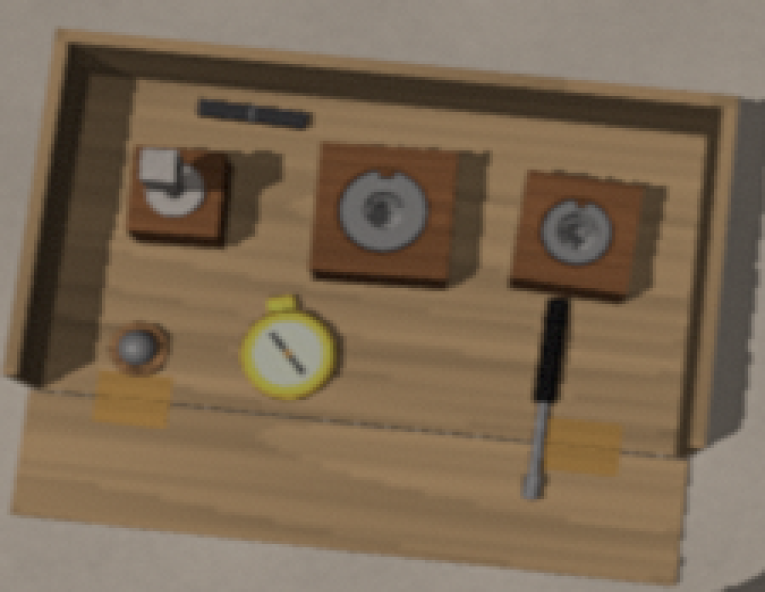

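Drawer yaw is about -6.5°, the rod is near (0.624, 0.181), the large weight near (0.608, 0.047) and the flap middle near (0.42, 0.07). Next I'll move above the rod for a wrist view.

Call:
carry_out --pt "32 -21 -5" --pt "32 -21 -5" --pt "32 -21 -5" --pt "32 -21 -5" --pt "32 -21 -5" --pt "32 -21 -5" --pt "32 -21 -5" --pt "32 -21 -5" --pt "32 -21 -5" --pt "32 -21 -5" --roll '[0,0,0,0,0,0,0,0,0,0]' --grip '[93,93,93,93,93,93,93,93,93,93]'

```text
clock: 1.1
tool_pos: [0.4398, -0.1563, 0.2687]
ee_rot: [[0.891, 0.454, -0.0], [0.454, -0.891, 0.0], [-0.0, -0.0, -1.0]]
force: [-0.3, -0.1, 0.1]
grip_width: 0.0929
grip_force: 0.0
```

Call:
carry_out --pt "32 -21 -2" --pt "32 -21 -2" --pt "32 -21 -2" --pt "32 -21 -2" --pt "32 -21 -2" --pt "32 -21 0" --pt "32 -21 0" --pt "32 -21 0" --pt "32 -21 0" --pt "0 0 0" --roll '[0,0,0,0,0,0,0,0,0,0]' --grip '[93,93,93,93,93,93,93,93,93,93]'

```text
clock: 2.1
tool_pos: [0.6112, 0.1446, 0.2775]
ee_rot: [[0.89, 0.456, -0.001], [0.456, -0.89, 0.001], [-0.001, -0.001, -1.0]]
force: [-0.2, -0.9, -0.3]
grip_width: 0.0931
grip_force: 0.0
```

Call:
carry_out --pt "0 0 0" --pt "0 0 0" --pt "0 0 0" --pt "0 0 0" --pt "0 0 0" --pt "0 0 0" --pt "0 0 0" --pt "0 0 0" --pt "0 0 0" --pt "0 0 0" --roll '[-8.5,-8.5,-8.5,-8.5,-8.5,-8.5,-8.5,-8.5,-8.5,-8.5]' --grip '[93,93,93,93,93,93,93,93,93,93]'

```text
clock: 3.1
tool_pos: [0.61, 0.1406, 0.2784]
ee_rot: [[-0.38, 0.925, -0.001], [0.925, 0.38, -0.0], [0.0, -0.001, -1.0]]
force: [-0.9, 0.5, -0.9]
grip_width: 0.0928
grip_force: 0.0
```

Call:
carry_out --pt "0 0 0" --pt "0 0 0" --pt "0 0 0" --pt "0 0 0" --pt "0 0 0" --pt "0 0 0" --pt "0 0 0" --pt "0 0 0" --roll '[-8.5,-8.5,-8.5,-8.5,-8.5,-8.5,-8.5,0]' --grip '[60,60,60,60,60,60,60,60]'

```text
clock: 3.9
tool_pos: [0.6101, 0.1407, 0.2784]
ee_rot: [[-0.989, 0.146, -0.001], [0.146, 0.989, -0.0], [0.001, -0.0, -1.0]]
force: [-0.7, -0.5, 0.2]
grip_width: 0.0604
grip_force: 0.0
```

```bash
cat >> h.py <<'E'
def wrist(name=None):
    from bench import get_state, viewer
    s=get_state(); c=viewer.camera("wrist"); W=np.eye(4); W[:3,:3]=s["ee_rot"]; W[:3,3]=s["tool_pos"]
    c["T"]=W@c["tool_from_camera"]
    if name: cv2.imwrite(f"pics/{name}.png",c["image"][:,:,::-1])
    return s,c
E
python3 - <<'E'
from h import *
s,c=wrist("w1"); np.savez("w1.npz",**c)
print(s["clock"],s["joints"].round(3),s["tool_pos"],s["ee_rot"].round(4)); print(c["tool_from_camera"].round(4))
P=world(c); Z=P[...,2]
for nm,lo,hi in [("top",.134,.146),("blk",.054,.0635)]:
    m=((Z>lo)&(Z<hi)).astype(np.uint8); k,l,st,ce=cv2.connectedComponentsWithStats(m)
    for i in range(1,k):
        if st[i,4]>200:
            q=P[l==i]; r=cv2.minAreaRect((q[:,:2]*1000).astype(np.float32)); print(nm,st[i],np.round(r[0],1),np.round(r[1],1),round(r[2],1),np.median(q[:,2]))
E
```

```text
3.9 [ 0.152  0.443  1.367 -0.     1.333 -1.272] [0.61006587 0.14065966 0.2783876 ] [[-9.892e-01  1.464e-01 -6.000e-04]
 [ 1.464e-01  9.892e-01 -2.000e-04]
 [ 6.000e-04 -3.000e-04 -1.000e+00]]
[[ 6.000e-04 -9.646e-01 -2.637e-01  7.250e-02]
 [ 1.000e+00  4.000e-04  5.000e-04  7.000e-04]
 [-3.000e-04 -2.637e-01  9.646e-01 -1.653e-01]
 [ 0.000e+00  0.000e+00  0.000e+00  1.000e+00]]
top [368 230  31  31 846] [623.4 182.6] [22.1 22. ] 86.4 0.1370512602976223
blk [444  55  23 259 847] [606.8 263. ] [  7.9 231.3] 81.6 0.05873051096796983
blk [ 171  178  109  101 8552] [609.3  47.5] [90.7 90.4] 85.2 0.058058560128760206
blk [  45  191   94   82 6109] [593.8 -77.3] [77.5 76.6] 80.6 0.057968439964310337
blk [ 339  190   66   67 2847] [623.6 182.8] [59.9 60.3] 85.0 0.05837004319765571
blk [   0  208  205  118 1510] [ 663.1 -105.7] [211.4  97.7] 50.6 0.058703658801201236
blk [256 311 142   9 548] [707.  127.5] [140.1   1.9] 83.3 0.05897001685578235
blk [319 419 111   6 407] [832.7 159.4] [115.4   3.2] 83.1 0.06055520866152586
blk [362 439  47  13 313] [866.6 167.6] [49.8  9. ] 82.1 0.0590635943163586
```

View pics/w1.png

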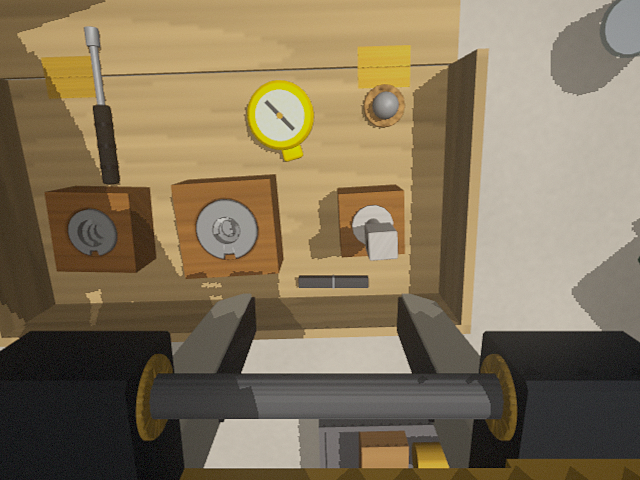

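The wrist view shows the rod head at about (383,245), the larger weight at (226,229) and the compass at (280,115). I can now grasp the rod's head.

Call:
carry_out --pt "0 0 0" --pt "-10.6 42.6 0" --pt "0 0 40" --pt "0 0 40" --pt "0 0 40" --pt "0 0 25" --pt "0 0 15" --pt "0 0 14" --pt "0 0 0" --roll '[-4.8,0,0,0,0,0,0,0,0]' --grip '[60,60,60,60,60,60,60,60,60]'

```text
clock: 4.85
tool_pos: [0.6233, 0.1828, 0.1035]
ee_rot: [[-0.998, 0.067, -0.002], [0.067, 0.998, -0.0], [0.002, -0.0, -1.0]]
force: [0.5, -0.3, 0.6]
grip_width: 0.0598
grip_force: 0.0
```

Call:
carry_out --pt "0 0 0" --pt "0 0 0" --pt "0 0 0" --pt "0 0 0" --pt "0 0 0" --pt "0 0 0" --pt "0 0 0" --pt "0 0 0" --pt "0 0 0" --pt "0 0 0" --roll '[0,0,0,0,0,0,0,0,0,0]' --grip '[40,30,26,22,18,15,15,15,15,15]' --force 8

```text
clock: 5.85
tool_pos: [0.6237, 0.183, 0.1047]
ee_rot: [[-0.998, 0.065, -0.0], [0.065, 0.998, -0.0], [0.0, -0.0, -1.0]]
force: [-0.5, -0.4, 1.3]
grip_width: 0.0219
grip_force: 8.0
```

Run:
```python
from h import *
s,c=wrist("w2"); print(s["tool_pos"],s["joints"].round(3),s["force"],s["grip_width"],s["grip_force"])
P=world(c); I=np.linalg.inv
# weight disc: grey pixels at block height near expected
Z=P[...,2]; hsv=cv2.cvtColor(c["image"],cv2.COLOR_RGB2HSV)
T=I(c["T"]); q=T@np.array([.609,.0475,.059,1]); K=c["intrinsics"]; print("weight px",(K@q[:3])[:2]/q[2])
q=T@np.array([.6234,.1826,.138,1]); print("rod px",(K@q[:3])[:2]/q[2])
c1=dict(np.load("w1.npz")); P1=world(c1); h=cv2.cvtColor(c1["image"],cv2.COLOR_RGB2HSV)
for sl in [(slice(180,285),slice(175,285))]:
    m=np.zeros((480,640),np.uint8); m[sl]=((h[...,1]<60)[sl]).astype(np.uint8)
    cs,_=cv2.findContours(m,0,1); cc=max(cs,key=cv2.contourArea); hu=cv2.convexHull(cc)[:,0]
    xy=ray(c1,hu,.059); (cx,cy),r=cv2.minEnclosingCircle((xy*1000).astype(np.float32)); print("disc",cx,cy,r, cv2.fitEllipse((xy*1000).astype(np.float32)))
```

```text
[0.6237132  0.18304468 0.10466657] [ 0.214  0.654  1.467 -0.     1.021 -1.292] [-0.46016526 -0.42924417  1.32326462] 0.021926748394628347 7.999379932880402
weight px [ 63.57070554 266.92742708]
rod px [322.60624019 351.30057798]
disc 608.47509765625 48.11704635620117 28.651418685913086 ((608.6358642578125, 48.17930603027344), (56.115203857421875, 57.13384246826172), 32.98036575317383)
```

Call:
carry_out --pt "0 0 -5" --pt "0 0 -10" --pt "0 0 -15" --pt "0 0 -15" --pt "0.6 -13.5 0" --pt "1.2 -27 0" --pt "1.2 -27 0" --pt "1.2 -27 0" --pt "1.2 -27 0" --pt "0.6 -13.8 0" --roll '[0,0,0,0,0,0,0,0,0,0]' --grip '[15,15,15,15,15,15,15,15,15,15]' --force 15

```text
clock: 6.9
tool_pos: [0.6084, 0.0459, 0.1497]
ee_rot: [[-0.998, 0.067, -0.0], [0.067, 0.998, -0.0], [0.0, -0.0, -1.0]]
force: [-0.0, 0.2, -1.8]
grip_width: 0.0219
grip_force: 15.0
```

Call:
carry_out --pt "0 0 0" --pt "0 0 0" --pt "0 0 0" --pt "0 0 0" --pt "0 0 0" --pt "0 0 0" --pt "0 0 0" --pt "0 0 0" --pt "0 0 0" --pt "0 0 0" --roll '[-8.4,-8.4,-8.4,-8.4,-8.4,-8.4,-8.4,-8.4,-8.4,0]' --grip '[15,15,15,15,15,15,15,15,15,15]'

```text
clock: 7.9
tool_pos: [0.6088, 0.0484, 0.1496]
ee_rot: [[-0.309, -0.951, -0.0], [-0.951, 0.309, 0.0], [-0.0, 0.0, -1.0]]
force: [-0.9, -0.4, -0.9]
grip_width: 0.022
grip_force: 15.0
```

Run:
```python
from h import *
s,c=wrist("w3"); np.savez("w3.npz",**c); print(s["tool_pos"],s["ee_rot"].round(3).tolist(),s["joints"].round(3),s["force"],s["grip_width"],s["grip_force"])
P=world(c); Z=P[...,2]; R=s["ee_rot"]; p=s["tool_pos"]
near=np.hypot(P[...,0]-p[0],P[...,1]-p[1])<.04
for nm,lo,hi in [("weighttop",.054,.064),("collar",.099,.108),("head",.176,.186)]:
    m=near&(Z>lo)&(Z<hi); q=P[m]
    if len(q)>20:
        (cx,cy),r=cv2.minEnclosingCircle((q[:,:2]*1000).astype(np.float32)); v,u=np.nonzero(m); print(nm,len(q),cx,cy,r,"z",np.median(q[:,2]),"px",u.mean(),v.mean(),u.min(),u.max(),v.min(),v.max())
```

```text
[0.60881046 0.04835716 0.14960887] [[-0.309, -0.951, -0.0], [-0.951, 0.309, 0.0], [-0.0, 0.0, -1.0]] [ 0.003  0.534  1.552  0.     1.056 -2.825] [-0.92997194 -0.4108489  -0.88603614] 0.022034392217782733 14.997262358665466
weighttop 7275 608.8125 48.357173919677734 39.99582290649414 z 0.05811586621875958 px 327.00082474226804 236.119587628866 263 390 191 295
collar 987 608.9840087890625 48.11362838745117 18.9737491607666 z 0.10758654123905612 px 325.016210739615 266.5927051671733 291 363 244 295
head 4733 606.770751953125 40.85508728027344 26.5756893157959 z 0.1820119039370797 px 326.6406084935559 340.10606380731036 249 404 314 372
```

View pics/w3.png

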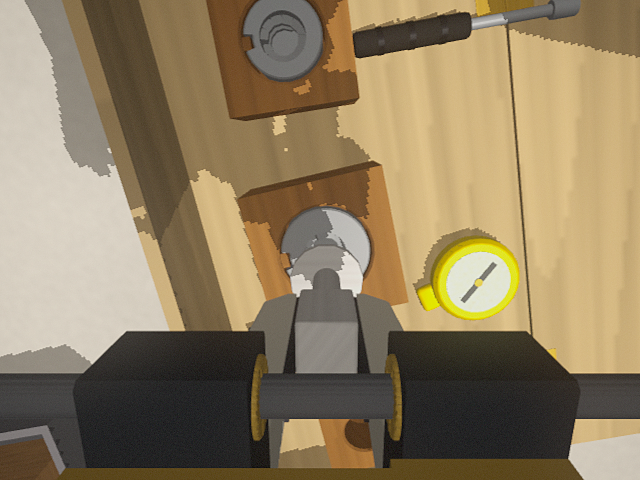

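The wrist view shows the collar at about (325,270) over the larger weight's hole at (327,250), and depth puts the two axes within about 0.5 mm of each other. I'll lower it with a light grip, so the rod slips in the fingers before it can press hard.

Call:
carry_out --pt "0 0 8" --pt "0 0 8" --pt "0 0 5" --pt "0 0 2" --pt "0 0 1" --pt "0 0 0" --roll '[0,0,0,0,0,0]' --grip '[15,15,15,15,15,15]' --force 6

```text
clock: 8.55
tool_pos: [0.609, 0.0484, 0.1256]
ee_rot: [[-0.311, -0.95, 0.0], [-0.95, 0.311, -0.0], [-0.0, -0.0, -1.0]]
force: [-0.1, 0.1, -1.2]
grip_width: 0.0219
grip_force: 6.0
```

Call:
carry_out --pt "0 0 1" --pt "0 0 1" --pt "0 0 0.5" --pt "0 0 0" --roll '[0,0,0,0]' --grip '[15,15,15,15]'

```text
clock: 8.95
tool_pos: [0.6089, 0.0484, 0.1231]
ee_rot: [[-0.311, -0.95, -0.0], [-0.95, 0.311, -0.0], [0.0, -0.0, -1.0]]
force: [0.4, 0.5, -1.1]
grip_width: 0.0222
grip_force: 6.0
```

Call:
carry_out --pt "0 0 1" --pt "0 0 1" --pt "0 0 0" --roll '[0,0,0]' --grip '[15,15,15]'

```text
clock: 9.25
tool_pos: [0.6091, 0.0484, 0.1213]
ee_rot: [[-0.311, -0.95, 0.0], [-0.95, 0.311, -0.0], [-0.0, -0.0, -1.0]]
force: [-0.5, -0.2, 1.8]
grip_width: 0.0225
grip_force: 6.0
```

Call:
carry_out --pt "0 0 0.5" --pt "0 0 0" --roll '[0,0]' --grip '[15,15]'

```text
clock: 9.45
tool_pos: [0.6092, 0.0484, 0.1211]
ee_rot: [[-0.311, -0.95, 0.001], [-0.95, 0.311, -0.0], [-0.0, -0.001, -1.0]]
force: [-0.9, -0.7, 5.5]
grip_width: 0.022
grip_force: 6.0
```

Call:
carry_out --pt "0 0 0.5" --pt "0 0 0" --roll '[0,0]' --grip '[15,15]'

```text
clock: 9.65
tool_pos: [0.6093, 0.0485, 0.121]
ee_rot: [[-0.311, -0.95, 0.001], [-0.95, 0.311, 0.0], [-0.0, -0.001, -1.0]]
force: [-1.2, -0.5, 8.6]
grip_width: 0.0217
grip_force: 6.0
```

Call:
carry_out --pt "0 0 0" --pt "0 0 0" --pt "0 0 0" --roll '[6,6,6]' --grip '[15,15,15]'

```text
clock: 9.95
tool_pos: [0.6091, 0.0485, 0.1203]
ee_rot: [[-0.593, -0.805, 0.0], [-0.805, 0.593, 0.0], [-0.0, -0.0, -1.0]]
force: [-0.2, -0.6, 0.8]
grip_width: 0.0222
grip_force: 6.0
```

Call:
carry_out --pt "0 0 0" --pt "0 0 0" --pt "0 0 0" --roll '[6,6,6]' --grip '[15,15,15]'

```text
clock: 10.25
tool_pos: [0.6087, 0.0485, 0.1199]
ee_rot: [[-0.813, -0.583, -0.0], [-0.583, 0.813, -0.0], [0.0, 0.0, -1.0]]
force: [0.2, -0.4, -0.4]
grip_width: 0.0216
grip_force: 6.0
```

Call:
carry_out --pt "0 0 0.7" --pt "0 0 0.5" --pt "0 0 0" --roll '[0,0,0]' --grip '[15,15,15]'

```text
clock: 10.55
tool_pos: [0.6091, 0.0484, 0.1192]
ee_rot: [[-0.809, -0.588, 0.0], [-0.588, 0.809, 0.0], [-0.0, -0.0, -1.0]]
force: [-0.7, 0.3, 3.6]
grip_width: 0.0216
grip_force: 6.0
```

Call:
carry_out --pt "0 0 0.5" --pt "0 0 0.3" --pt "0 0 0" --roll '[0,0,0]' --grip '[15,15,15]'

```text
clock: 10.85
tool_pos: [0.6094, 0.0485, 0.1189]
ee_rot: [[-0.809, -0.587, 0.001], [-0.587, 0.809, 0.0], [-0.001, -0.001, -1.0]]
force: [-2.2, -0.4, 8.1]
grip_width: 0.0219
grip_force: 6.0
```

Call:
carry_out --pt "0 0 0.2" --pt "0 0 0.4" --pt "0 0 0.45" --pt "0 0 0.45" --pt "0 0 0.45" --roll '[8,8,8,8,8]' --grip '[15,15,15,15,15]'

```text
clock: 11.35
tool_pos: [0.6092, 0.0482, 0.1165]
ee_rot: [[-0.997, 0.076, 0.001], [0.076, 0.997, -0.001], [-0.001, -0.0, -1.0]]
force: [-0.6, -2.2, 4.4]
grip_width: 0.0221
grip_force: 6.0
```

Call:
carry_out --pt "0 0 0.45" --pt "0 0 0.45" --pt "0 0 0.45" --roll '[8,8,8]' --grip '[15,15,15]'

```text
clock: 11.65
tool_pos: [0.609, 0.0479, 0.1149]
ee_rot: [[-0.88, 0.475, 0.0], [0.475, 0.88, -0.001], [-0.001, -0.001, -1.0]]
force: [-0.4, -2.6, 1.2]
grip_width: 0.0222
grip_force: 6.0
```

Call:
carry_out --pt "0 0 0.6" --pt "0 0 0.6" --pt "0 0 0.6" --pt "0 0 0.6" --roll '[8,8,8,8]' --grip '[15,15,15,15]'

```text
clock: 12.05
tool_pos: [0.609, 0.0482, 0.1124]
ee_rot: [[-0.495, 0.869, 0.0], [0.869, 0.495, -0.0], [-0.0, -0.0, -1.0]]
force: [-0.4, -0.8, 3.0]
grip_width: 0.0218
grip_force: 6.0
```

Call:
carry_out --pt "0 0 0.6" --pt "0 0 0.6" --pt "0 0 0.6" --pt "0 0 0.6" --roll '[8,8,8,8]' --grip '[15,15,15,15]'

```text
clock: 12.45
tool_pos: [0.609, 0.0484, 0.11]
ee_rot: [[0.041, 0.999, 0.0], [0.999, -0.041, -0.0], [-0.0, 0.0, -1.0]]
force: [-0.3, -0.2, 2.9]
grip_width: 0.0222
grip_force: 6.0
```

Call:
carry_out --pt "0 0 0.6" --pt "0 0 0.6" --pt "0 0 0.6" --pt "0 0 0.6" --pt "0 0 0.6" --roll '[8,8,8,8,8]' --grip '[15,15,15,15,15]'

```text
clock: 12.95
tool_pos: [0.6093, 0.0483, 0.1076]
ee_rot: [[0.674, 0.739, 0.001], [0.739, -0.674, -0.0], [0.001, 0.001, -1.0]]
force: [-1.5, -1.3, 6.2]
grip_width: 0.022
grip_force: 6.0
```

Call:
carry_out --pt "0 0 0.4" --pt "0 0 0.4" --roll '[5.5,5.5]' --grip '[15,15]'

```text
clock: 13.15
tool_pos: [0.6094, 0.0483, 0.1069]
ee_rot: [[0.801, 0.598, 0.001], [0.598, -0.801, -0.0], [0.001, 0.001, -1.0]]
force: [-1.5, -0.2, 7.3]
grip_width: 0.0217
grip_force: 6.0
```

```bash
cat > gap.py <<'E'
from h import *
import sys
s,c=wrist(sys.argv[1]); print(s["tool_pos"].round(4),s["joints"][5].round(3),s["force"].round(2),s["ft_torque"].round(3))
P=world(c); Z=P[...,2]; p=s["tool_pos"]; hsv=cv2.cvtColor(c["image"],cv2.COLOR_RGB2HSV)
r=np.hypot(P[...,0]-p[0],P[...,1]-p[1])
col=(r<.017)&(r>.011)&(Z<.085); w=(r>.0215)&(r<.027)&(Z<.075); b=(r>.032)&(r<.042)&(Z>.05)&(Z<.075)
for n,m in [("collar",col),("weight",w),("block",b)]: print(n,m.sum(),np.percentile(Z[m],[10,50,90]).round(4) if m.any() else "")
E
python3 gap.py w4
```

```text
[0.6094 0.0483 0.1069] 0.933 [-1.48 -0.23  7.33] [-0.163  0.282 -0.005]
collar 1161 [0.0649 0.0657 0.0665]
weight 1860 [0.0551 0.058  0.059 ]
block 5171 [0.0574 0.0582 0.0591]
```

Call:
carry_out --pt "0 0 0.2" --pt "0 0 0.3" --pt "0 0 0.4" --roll '[6,6,6]' --grip '[15,15,15]'

```text
clock: 13.5
tool_pos: [0.6093, 0.0483, 0.1059]
ee_rot: [[0.947, 0.321, 0.001], [0.321, -0.947, -0.0], [0.001, 0.001, -1.0]]
force: [-0.9, -2.0, 6.6]
grip_width: 0.0218
grip_force: 6.0
```

Call:
carry_out --pt "0 0 0.3" --pt "0 0 0.3" --roll '[4,4]' --grip '[15,15]'

```text
clock: 13.7
tool_pos: [0.6094, 0.0482, 0.1054]
ee_rot: [[0.982, 0.188, 0.001], [0.188, -0.982, -0.0], [0.001, 0.001, -1.0]]
force: [-0.7, -2.2, 7.3]
grip_width: 0.022
grip_force: 6.0
```

```bash
python3 gap.py w5
```

```text
[0.6094 0.0482 0.1054] 1.385 [-0.66 -2.24  7.25] [-0.433  0.206 -0.002]
collar 1161 [0.0633 0.0642 0.0649]
weight 1846 [0.0557 0.0581 0.0589]
block 5219 [0.0574 0.0582 0.0591]
```

Call:
carry_out --pt "0 0 0.2" --pt "0 0 0.2" --pt "0 0 0" --roll '[4,4,0]' --grip '[15,15,15]'

```text
clock: 14.05
tool_pos: [0.6094, 0.0481, 0.1048]
ee_rot: [[0.999, 0.05, 0.001], [0.05, -0.999, -0.001], [0.001, 0.001, -1.0]]
force: [-1.0, -1.6, 4.6]
grip_width: 0.0221
grip_force: 6.0
```

Call:
carry_out --pt "0 0 0.2" --pt "0 0 0" --roll '[4,0]' --grip '[15,15]'

```text
clock: 14.25
tool_pos: [0.6093, 0.0481, 0.1046]
ee_rot: [[1.0, -0.02, 0.001], [-0.02, -1.0, -0.001], [0.001, 0.001, -1.0]]
force: [-0.3, -2.2, 5.3]
grip_width: 0.0221
grip_force: 6.0
```

```bash
python3 gap.py w6
```

```text
[0.6093 0.0481 0.1046] 1.594 [-0.27 -2.19  5.27] [-0.515  0.203 -0.021]
collar 1180 [0.0625 0.0634 0.0642]
weight 1847 [0.0558 0.0581 0.059 ]
block 5256 [0.0574 0.0582 0.059 ]
```

Call:
carry_out --pt "0 0 0.1" --pt "0 0 0" --pt "0 0 0" --roll '[4,0,0]' --grip '[15,15,15]'

```text
clock: 14.6
tool_pos: [0.6092, 0.0481, 0.1045]
ee_rot: [[0.996, -0.088, 0.001], [-0.088, -0.996, -0.001], [0.001, 0.0, -1.0]]
force: [-1.1, -2.4, 6.4]
grip_width: 0.0217
grip_force: 6.0
```

```bash
python3 gap.py w7
```

```text
[0.6092 0.0481 0.1045] 1.662 [-1.15 -2.39  6.37] [-0.488  0.207  0.027]
collar 1185 [0.0625 0.0633 0.0642]
weight 1841 [0.0563 0.0581 0.059 ]
block 5261 [0.0574 0.0582 0.0591]
```

Call:
carry_out --pt "0 0 -0.5" --pt "0 0 -0.5" --pt "0 0 0" --pt "0 0 0" --roll '[0,0,0,0]' --grip '[15,15,15,15]' --force 35

```text
clock: 15.05
tool_pos: [0.6089, 0.0484, 0.1047]
ee_rot: [[0.996, -0.089, -0.0], [-0.089, -0.996, -0.0], [-0.0, 0.0, -1.0]]
force: [1.5, -2.7, -4.2]
grip_width: 0.0215
grip_force: 35.0
```

Call:
carry_out --pt "0 0 -0.5" --pt "0 0 -0.5" --pt "0 0 -1" --pt "0 0 -1" --pt "0 0 0" --roll '[0,0,0,0,0]' --grip '[15,15,15,15,15]'

```text
clock: 15.55
tool_pos: [0.6087, 0.0485, 0.1079]
ee_rot: [[0.996, -0.089, -0.0], [-0.089, -0.996, 0.0], [-0.001, -0.0, -1.0]]
force: [0.6, -1.4, -7.7]
grip_width: 0.0216
grip_force: 35.0
```

Call:
carry_out --pt "0 0 -3" --pt "0 0 -4" --pt "0 0 -5" --pt "0 0 -6" --pt "0 0 -6" --pt "0 0 -6" --pt "0 0 -6" --pt "0 0 -6" --pt "0 0 -6" --pt "0 0 -6" --roll '[0,0,0,0,0,0,0,0,0,0]' --grip '[15,15,15,15,15,15,15,15,15,15]'

```text
clock: 16.55
tool_pos: [0.6089, 0.0484, 0.1625]
ee_rot: [[0.996, -0.089, -0.0], [-0.089, -0.996, 0.0], [-0.0, 0.0, -1.0]]
force: [-0.0, -0.3, -6.8]
grip_width: 0.0216
grip_force: 35.0
```

Call:
carry_out --pt "0 0 -5" --pt "0 0 0" --pt "0 0 0" --pt "0 0 0" --roll '[0,0,0,0]' --grip '[15,15,15,15]'

```text
clock: 16.95
tool_pos: [0.6087, 0.0485, 0.1667]
ee_rot: [[0.996, -0.089, -0.001], [-0.089, -0.996, 0.0], [-0.001, 0.0, -1.0]]
force: [0.0, 0.9, -7.6]
grip_width: 0.022
grip_force: 35.0
```

Run:
```python
from h import *
s,c=wrist("w8"); p=s["tool_pos"]; print(p,s["ee_rot"].round(4).tolist(),s["joints"].round(3),s["force"])
P=world(c); Z=P[...,2]; h=cv2.cvtColor(c["image"],cv2.COLOR_RGB2HSV)
r=np.hypot(P[...,0]-p[0],P[...,1]-p[1])
for n,m in [("collar",(r<.017)&(r>.011)&(Z<.14)),("weight",(r>.0215)&(r<.027)&(Z>.09)&(Z<.13))]:
    q=P[m]; A=np.c_[q[:,:2]-q[:,:2].mean(0),np.ones(len(q))]; f=np.linalg.lstsq(A,q[:,2],rcond=None)[0]; print(n,m.sum(),np.median(q[:,2]),"tilt",f[:2].round(3))
# flap from top view too
c=__import__("bench").viewer.camera("top"); cv2.imwrite("pics/top8.png",c["image"][150:340,195:430,::-1]); P=world(c); Z=P[...,2]
h=cv2.cvtColor(c["image"],cv2.COLOR_RGB2HSV)
m=((h[...,1]>70)&(h[...,0]<28)).astype(np.uint8); m[:, :190]=0; m[:,430:]=0; m[:150]=0; m[345:]=0
m=cv2.morphologyEx(m,cv2.MORPH_OPEN,np.ones((3,3)))
cs,_=cv2.findContours(m,0,1); cc=max(cs,key=cv2.contourArea)[:,0]
# front edge: lowest mask pixel per column
col=np.arange(225,380,3); row=[cc[cc[:,0]==u][:,1].max() if (cc[:,0]==u).any() else -1 for u in col]
e=np.c_[col,row]; e=e[e[:,1]>300]; xy=ray(c,e+[0,.5],.009); k=np.polyfit(xy[:,1],xy[:,0],1); print("front edge x=a*y+b",k,"resid",np.abs(np.polyval(k,xy[:,1])-xy[:,0]).max())
```

```text
[0.60872645 0.04845255 0.16667087] [[0.996, -0.0893, -0.0007], [-0.0893, -0.996, 0.0001], [-0.0007, 0.0, -1.0]] [0.003 0.514 1.537 0.    1.09  1.663] [ 0.01969603  0.91000544 -7.62293345]
collar 1336 0.12530981526258655 tilt [-1.962  0.259]
weight 1869 0.11846864003649982 tilt [-0.204  0.019]
front edge x=a*y+b [0.42167181 0.39345165] resid 0.024443893290929553
```

Run:
```python
from h import *
s,c=wrist("w9"); p=s["tool_pos"]; P=world(c); Z=P[...,2]
r=np.hypot(P[...,0]-p[0],P[...,1]-p[1])
for n,m in [("collar",(r<.018)&(r>.009)&(Z<.131)&(Z>.12)),("weight",(r>.0215)&(r<.027)&(Z>.114)&(Z<.125))]:
    q=P[m]
    for _ in range(4):
        A=np.c_[q[:,:2]-p[:2],np.ones(len(q))]; f=np.linalg.lstsq(A,q[:,2],rcond=None)[0]; e=np.abs(A@f-q[:,2]); q=q[e<max(.001,2*e.std())]
    print(n,len(q),f.round(4),np.abs(e).max())
t=dict(np.load("top0.npz")); P=world(t); Z=P[...,2]; m=(Z>.0045)&(Z<.02); m[:,:190]=0;m[:,430:]=0;m[:240]=0;m[345:]=0
m=cv2.medianBlur(m.astype(np.uint8),5); e=[]
for u in range(225,390,3):
    v=np.nonzero(m[:,u])[0].max(); e.append((u,v+.5))
xy=ray(t,np.array(e),.009); k=np.polyfit(xy[:,1],xy[:,0],1); g=np.abs(np.polyval(k,xy[:,1])-xy[:,0]); k=np.polyfit(xy[g<.004,1],xy[g<.004,0],1); print("front depth edge",k,(g<.004).sum(),len(g))
w=dict(np.load("w1.npz")); P=world(w)
hs=cv2.cvtColor(w["image"],cv2.COLOR_RGB2HSV)
# hinge line pixels seen in w1 near row 65-80: darkest pixel per column
e=[]
for u in list(range(130,240,4))+list(range(320,355,4)):
    v=60+np.argmin(hs[60:85,u,2]); e.append((u,v))
xy=ray(w,np.array(e),.009); k=np.polyfit(xy[:,1],xy[:,0],1); g=np.abs(np.polyval(k,xy[:,1])-xy[:,0]); k=np.polyfit(xy[g<.003,1],xy[g<.003,0],1); print("hinge",k,(g<.003).sum(),len(g))
```

```text
collar 1510 [-0.0168  0.0016  0.1256] 0.0009978285295883238
weight 1484 [-0.074   0.0126  0.1195] 0.0009991193007783256
front depth edge [0.11741181 0.36831563] 55 55
hinge [0.11576678 0.45872873] 37 37
```

View pics/w9.png

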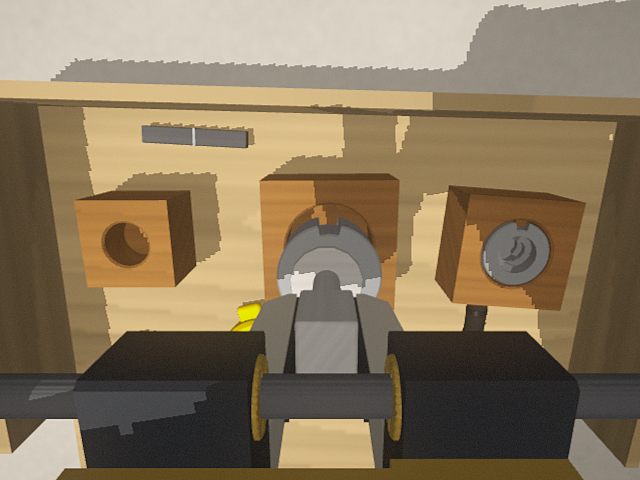

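The wrist view shows the weight hanging clear of its block on the rod at about (327,265), with the bore visible behind it. The middle line of the flap is x ≈ 0.4135 + 0.1165·y, so I'm taking (0.423, 0.080) as the spot to set it down.

Call:
carry_out --pt "-4 0 0" --pt "-12 -1 0" --pt "-20 -2 0" --pt "-26 -2 0" --pt "-30 -2.5 0" --pt "-30 -2.5 0" --pt "-26 -2 0" --pt "-20 -1.8 0" --pt "-14 -1 0" --pt "-6.1 0 0" --roll '[0,0,0,0,0,0,0,0,0,0]' --grip '[15,15,15,15,15,15,15,15,15,15]'

```text
clock: 18.1
tool_pos: [0.4217, 0.0802, 0.1672]
ee_rot: [[0.996, -0.089, -0.0], [-0.089, -0.996, 0.0], [-0.0, -0.0, -1.0]]
force: [0.4, 0.2, -7.4]
grip_width: 0.0219
grip_force: 35.0
```

Call:
carry_out --pt "0 0 0" --pt "0 0 8" --pt "0 0 12" --pt "0 0 12" --pt "0 0 12" --pt "0 0 8" --pt "0 0 5" --pt "0 0 3" --pt "0 0 0" --pt "0 0 0" --roll '[0,0,0,0,0,0,0,0,0,0]' --grip '[15,15,15,15,15,15,15,15,15,15]'

```text
clock: 19.1
tool_pos: [0.4232, 0.08, 0.1073]
ee_rot: [[0.996, -0.089, 0.001], [-0.089, -0.996, 0.0], [0.001, -0.0, -1.0]]
force: [0.5, 0.8, -7.7]
grip_width: 0.0218
grip_force: 35.0
```

Run:
```python
from h import *
from bench import viewer
s,c=wrist("w10"); print(s["tool_pos"],s["force"]); p=s["tool_pos"]; P=world(c); Z=P[...,2]
r=np.hypot(P[...,0]-p[0],P[...,1]-p[1])
for n,m in [("collar",(r<.018)&(r>.009)&(Z<.072)&(Z>.055)),("weight",(r>.021)&(r<.027)&(Z>.04)&(Z<.063)),("flap",(r>.04)&(r<.07)&(Z<.03))]:
    if m.any(): print(n,m.sum(),np.median(Z[m]).round(4))
# flap local edges in wrist view: front edge (mask flap z) 
t=viewer.camera("scene"); cv2.imwrite("pics/s10.png",cv2.resize(t["image"][180:330,220:470,::-1],None,fx=3.2,fy=3.2))
```

```text
[0.4232011  0.08000191 0.10732422] [ 0.54389971  0.79659324 -7.72778235]
collar 1704 0.0661
weight 1955 0.0592
flap 18234 0.0082
```

View pics/s10.png

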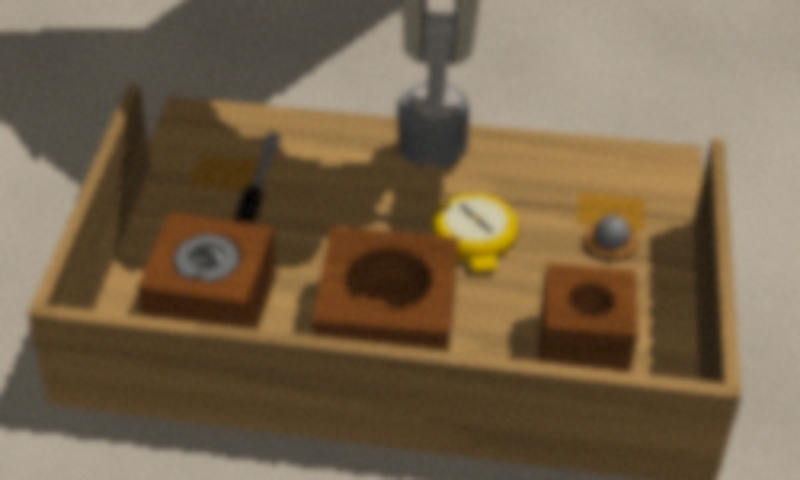

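The scene view shows the weight at about (433,125) above the flap, clear of the compass. I'll lower it gently.

Call:
carry_out --pt "0 0 2" --pt "0 0 2" --pt "0 0 2" --pt "0 0 1" --pt "0 0 0" --roll '[0,0,0,0,0]' --grip '[15,15,15,15,15]'

```text
clock: 19.7
tool_pos: [0.4228, 0.08, 0.0999]
ee_rot: [[0.996, -0.089, -0.0], [-0.089, -0.996, -0.0], [-0.0, 0.0, -1.0]]
force: [0.4, -0.9, -6.7]
grip_width: 0.0217
grip_force: 35.0
```

Call:
carry_out --pt "0 0 0.7" --pt "0 0 0.7" --pt "0 0 0.6" --pt "0 0 0" --roll '[0,0,0,0]' --grip '[15,15,15,15]'

```text
clock: 20.1
tool_pos: [0.4228, 0.08, 0.098]
ee_rot: [[0.996, -0.089, -0.0], [-0.089, -0.996, 0.0], [-0.0, -0.0, -1.0]]
force: [-1.5, 0.2, -5.0]
grip_width: 0.0216
grip_force: 35.0
```

Call:
carry_out --pt "0 0 0.6" --pt "0 0 0.5" --pt "0 0 0" --roll '[0,0,0]' --grip '[15,15,15]'

```text
clock: 20.4
tool_pos: [0.4232, 0.08, 0.0971]
ee_rot: [[0.996, -0.089, 0.001], [-0.089, -0.996, 0.0], [0.001, -0.0, -1.0]]
force: [-1.1, -0.7, -2.2]
grip_width: 0.0219
grip_force: 35.0
```

Call:
carry_out --pt "0 0 0.4" --pt "0 0 0.3" --pt "0 0 0" --roll '[0,0,0]' --grip '[15,15,15]'

```text
clock: 20.7
tool_pos: [0.4232, 0.08, 0.0965]
ee_rot: [[0.996, -0.089, 0.001], [-0.089, -0.996, 0.0], [0.001, -0.0, -1.0]]
force: [-0.5, -0.6, 2.6]
grip_width: 0.0217
grip_force: 35.0
```

Call:
carry_out --pt "0 0 0.3" --pt "0 0 0.2" --pt "0 0 0" --roll '[0,0,0]' --grip '[15,15,15]' --force 8

```text
clock: 21.0
tool_pos: [0.4234, 0.08, 0.0964]
ee_rot: [[0.996, -0.089, 0.001], [-0.089, -0.996, 0.0], [0.001, -0.0, -1.0]]
force: [-2.7, 0.3, 10.7]
grip_width: 0.0216
grip_force: 8.0
```

Run:
```python
from h import *
s,c=wrist("w11"); print(s["tool_pos"],s["force"]); p=s["tool_pos"]; P=world(c); Z=P[...,2]
r=np.hypot(P[...,0]-p[0],P[...,1]-p[1])
for n,m in [("collar",(r<.018)&(r>.009)&(Z<.065)&(Z>.045)),("weight",(r>.021)&(r<.027)&(Z>.04)&(Z<.055)),("flap",(r>.04)&(r<.07)&(Z<.03))]:
    if m.any():
        q=P[m]
        for _ in range(4):
            A=np.c_[q[:,:2]-p[:2],np.ones(len(q))]; f=np.linalg.lstsq(A,q[:,2],rcond=None)[0]; e=np.abs(A@f-q[:,2]); q=q[e<max(.001,2*e.std())]
        print(n,len(q),f.round(4))
```

```text
[0.42342449 0.08001649 0.09642097] [-2.71459758  0.30627017 10.71973255]
collar 1517 [-0.0168  0.0029  0.0554]
weight 1497 [-0.0105  0.0001  0.0503]
flap 16036 [-0.0006  0.0004  0.0082]
```

Call:
carry_out --pt "0 0 -0.7" --pt "0 0 -0.6" --pt "0 0 0" --pt "0 0 0" --pt "0 0 0" --pt "0 0 0" --pt "0 0 0" --pt "0 0 0" --pt "0 0 0" --roll '[0,0,0,0,0,0,0,0,0]' --grip '[15,15,15,23,26,32,45,60,60]' --force 4

```text
clock: 21.95
tool_pos: [0.4229, 0.08, 0.097]
ee_rot: [[0.996, -0.089, 0.0], [-0.089, -0.996, -0.0], [0.0, -0.0, -1.0]]
force: [-0.1, 0.8, -0.1]
grip_width: 0.0518
grip_force: 0.0
```

Call:
carry_out --pt "0 0 -5" --pt "0 0 -15" --pt "0 0 -25" --pt "0 0 -30" --pt "0 0 -30" --pt "0 0 -20" --pt "0 0 0" --pt "0 0 0" --pt "0 0 0" --pt "0 0 0" --roll '[0,0,0,0,0,0,0,0,0,0]' --grip '[60,60,60,60,60,60,60,60,60,60]'

```text
clock: 22.95
tool_pos: [0.4224, 0.0799, 0.2211]
ee_rot: [[0.996, -0.089, -0.002], [-0.089, -0.996, -0.0], [-0.002, 0.0, -1.0]]
force: [0.0, -0.2, 0.4]
grip_width: 0.0598
grip_force: 0.0
```

Run:
```python
from h import *
s,c=wrist("w12"); print(s["clock"],s["tool_pos"],s["force"],s["grip_width"]); P=world(c); Z=P[...,2]; near=np.hypot(P[...,0]-.423,P[...,1]-.08)<.05
for n,lo,hi in [("head",.122,.135),("collar",.0535,.0575),("weight",.047,.0525)]:
    m=near&(Z>lo)&(Z<hi); q=P[m]
    if len(q)>20: print(n,len(q),np.round(cv2.minEnclosingCircle((q[:,:2]*1000).astype(np.float32))[0],1),np.median(q[:,2]).round(4))
# flap edges local to weight from wrist depth/colour
h=cv2.cvtColor(c["image"],cv2.COLOR_RGB2HSV)
```

```text
22.95 [0.42243645 0.07994115 0.2210966 ] [ 0.00717168 -0.24680233  0.43868016] 0.05978118099753045
head 1226 [423.6  80.2] 0.1291
collar 852 [423.6  80.4] 0.0552
weight 1446 [421.9  80. ] 0.0502
```

View pics/w12.png

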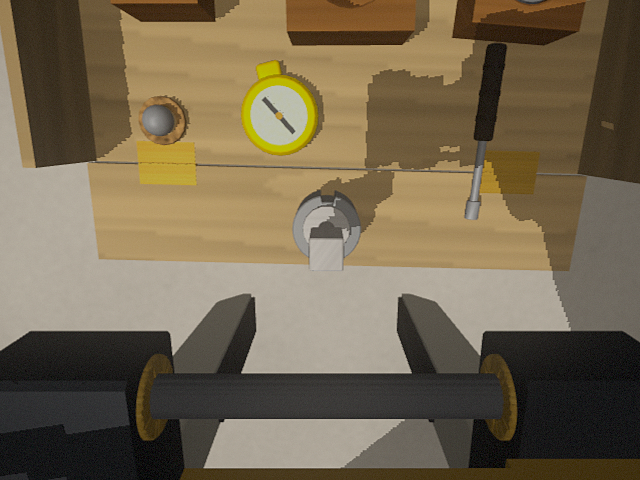

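The wrist view shows the weight standing upright on the flap at about (326,228), midway between the hinge line (row 168) and the front edge (row 266). The rod is in it and the gripper is clear.

```bash
python3 -c "
from bench import order; print(order.close_job())"
```

```text
the job is handed in; nothing more can be done
None
```

I screwed the rod home into the larger weight, drew the weight out of its block and left it standing upright and released at mid-width on the flap. I handed the job in at about 23 s; the hand-in gave no verdict.

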